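Lock the stop screw of a block-carver's jig with fork spanner and jam nut

ROBOT

A 7-joint arm with a two-finger parallel gripper is mounted at the origin on the work surface. World frame = base frame: x ahead of the robot, y to its left, z up, the work surface at z = 0. Lengths are in m, angles in rad, forces in N, time in s.
With the tool pointing down it reaches from about 0.425 to 0.95 m from the base axis. Payload 16.7 kg.
Tool frame: the origin (TCP) lies midway between the tips of the shut fingers; the grasp point (between the pads) lies 19 mm behind it; z points along the fingers, y is the direction in which the jaws open and shut (so a half turn about z gives the same grasp; the last joint's range is limited). The gripper opens to 94 mm and grips with 3 to 60 N. Pads are 16 mm wide; open, the fingers measure 119 mm over their backs; the gripper's body (75 mm by 177 mm) begins 78 mm behind the grasp point.
Start: joints at [-1.373, 0.426, 0.074, 1.606, -0.034, 1.111, -0.067], TCP at [0.23, 0.635, 0.205] pointing down, gripper open.
Joint ranges: [-2.85, 2.85], [-0.5, 2.14], [-1.23, 1.37], [0.21, 2.46], [-1.02, 4.16], [0.16, 2.05], [-2.73, 2.73]. Speed limits (rad/s): [1.89, 1.89, 2.39, 2.39, 3.01, 3.01, 3.01].

INTERFACE

Orientations are given as a unit quaternion [x, y, z, w].
In Python, from station import get_state, imaging, arm gives the robot as it stands.
- The arm moves only by the tool jog_arm, never from a script. Its argument "plan" is a list of rows, each a list of 7 numbers: the opening in per cent of the stroke, from 0 (shut) to 100 (fully open), then the shift along the tool's x, y, z in cm, then the turn, a rotation vector about the tool's x, y, z in rad. In form: [[gripper, tx, ty, tz, wx, wy, wz], ...]. A call has 1 to 12 rows; each row is the pose to reach, as a shift and turn from the pose commanded when the call began, along the tool's axes at that moment; what a row does not reach only later rows make up. A row lasts 1/8 s, in which the tool goes at most 62.5 mm and 10.7 degrees, less where a joint would pass 70% of its speed; a pose out of reach is approached as far as the arm can. A call with a gripper value outside its range is refused whole. The fingers move at their own pace and stop on an object; the grip force is fixed at half the most. Time passes only in rows, so rows that repeat a pose let the fingers close. It gives the time, the measured TCP pose, the force and the opening at its end, in the units of the state.
- get_state(): the state, without advancing time (a new reading comes with each control period).
- imaging.camera(name): name is "side" or "top"; returns a dict with "frame" (384x512x3 uint8, blue, green, red), "fx", "fy", "cx", "cy" (pixels), "xyz" and "attitude" of the camera in the world. Camera axes: x right, y up, looking along -z (the intrinsics and any distortion apply to the point x, -y, -z); pixel columns grow to the right and rows downward; lengths in m; the calibration is good to about 2 mm. A picture is of the moment at which its call begins. There is no depth.
- arm.sign_off(): hands the job in, once; it reports no verdict.
The state is a dict: "time": time; "q": joint angles; "joint_velocities": joint speeds; "effort": joint torques, N m; "ee_pos": TCP position; "eef_rot": TCP orientation; "contact_force": force on the tool from outside, world axes, zero at the start; "torque": the same for the moment, N m; "finger_gap": opening from 0.0 (shut) to 1.0 (fully open).
Only numpy, scipy, OpenCV 4.12 (cv2) and the standard library are available. Lean on these libraries where they do the work, as an engineer would, in place of code of your own. Each camera call takes 0.05 s, during which the arm holds its last target.

TASK

Lock the stop screw of the carving jig without losing its setting: lay the fork spanner flat on the plate with its jaws fully over the big lower nut and its handle beside the pin, on the side where the pin stops it from turning clockwise, without ramming it, and let it go. Then swing the lever of the jam nut clockwise (seen from above) until it bites firmly against the held lower nut, and turn it about 15 degrees more from there, and not as much as 20. The lower nut may give only the few degrees of the spanner's play; leave the spanner on the nut and the other things on the bench alone.

Things in the scene. Friction and masses are not known exactly. Their poses are not given: they have to be found in the camera images.
- jig: Dark steel plate fixed to the bench, 120 (x) by 250 (y) by 12 mm thick, from 60 mm on the +y side to 190 mm on the -y side of its origin, which lies on the bench under the stop screw's axis, z up. The upright threaded screw is 23 mm thick, its top 74 mm above the bench; on it, from below: lower nut, two brass washers, jam nut with lever. The plate's -y part is clear but for the pin.
- stud_base (a point): Point on the screw's axis at the top face of the plate (12 mm above the bench).
- pin (a point): Centre of the top of the fixed reaction pin, a steel rod 12 mm thick, 26 mm tall above the plate, at x -16.5 mm, y -104 mm of the jig. With the spanner on the nut and its handle along the jig's -y, its 16 mm wide bar lies on the +x side of the pin with 2.5 mm to spare, and the pin stops it from turning clockwise.
- nut_mid (a point): Centre of the lower nut: a plain steel hexagon, 46 mm across flats, 18 mm high, from 12.5 to 30.5 mm above the bench. At the start two of its flats face the jig's +x and -x. It turns on the screw at 0.12 N m, so unless held it turns along with the jam nut once that bites. With the spanner on it gives a few degrees (up to 10) until the play is taken up.
- nut_corner (a point): The corner of the lower nut that points to the jig's -y at the start, 26.6 mm from the axis. It moves 0.46 mm for each degree that the lower nut turns.
- washer_low (a point): A point 3 mm from the axis in the lower of two thin round brass washers between the nuts (33 mm above the bench). This washer follows the lower nut.
- washer_up (a point): A point in the upper brass washer. It coincides with point washer_low until the jam nut bites; then this washer turns with the jam nut and the two points part, by only 0.05 mm per degree, too little to go by. It stays where it is left.
- jam_top (a point): Centre of the top of the jam nut, on the screw's axis, 49.5 mm above the bench: a steel hexagon 34 mm across flats, 14 mm high, with a lever, a level steel rod 9 mm thick whose top is 49 mm above the bench. Turned clockwise it runs easily (under 1 N at the lever's handle) for 20 to 66 degrees, then bites, at an angle that cannot be seen.
- lever_grip (a point): Centre of the upright round wooden handle at the end of the lever: 18 mm thick, from 49 to 96 mm above the bench (this point at 74), 80 mm from the screw's axis. It starts on the jig's +y side. Once the jam nut bites it takes about 2 N here while the spanner's play is taken up, and then, the lower nut being held, turns on at a steady 5 to 7 N.
- fork (a point): Centre of the spanner's mouth (on the nut's axis when seated), half-way up its 8 mm thick flat steel. Axes: x out of the mouth, away from the handle; z up. The mouth is 48 mm wide between straight jaws that reach 12 mm past this point, then flare open to 25 mm past it. Its back wall is 29 mm behind this point (2.4 mm off the nut's corner when centred).
- bar (a point): Middle of the spanner's flat bar, 104 mm behind the fork point: the place that meets the pin. The bar is 16 mm wide and 8 mm thick. The head before it is 68 mm wide (about 80 at the flared tips) and ends 39 mm behind the fork point. The spanner weighs about 0.28 kg and balances about 100 to 125 mm behind the fork point.
- grip (a point): Centre of the spanner's wooden grip, an upright block 60 mm long (x), 18 mm wide (y), 40 mm high, 148 mm behind the fork point on the spanner's x axis; this point is 20 mm above the spanner's underside. The spanner starts flat on the bench.
- wax_bar: Bystander: pink wax bar, 75 x 45 x 24 mm, origin under its centre.
- carving_block: Bystander: flat wood printing block, 100 x 150 x 22 mm, origin under its centre.
- bowl: Bystander: terracotta bowl, 100 mm wide, 38 mm high, origin under its centre.
- chisel: Bystander: small chisel with a pale wooden handle, 155 mm long, 17 mm high, origin near its middle.
There are look-alikes about, which are no part of the job. Of the things that look like the part that bears fork, the largest one is meant.

How it is judged:
On the way, in this order (a step that is already met when the one before it is completed fails the run):
1. the spanner lies on the plate with its jaws over the lower nut, let go, before the jam nut is tightened (horizontal distance between fork and stud_base below 0.006 m and height (world z) of fork below 0.022 m and angle between the x axis of fork and the y axis of jig, either way round below 0.3 rad and contact force between the fingers and spanner below 0.2 N and distance between washer_low and washer_up below 0.00025 m), for 0.2 s.
2. the jam nut is tightened past its bite while the spanner holds the lower nut (horizontal distance between fork and stud_base below 0.006 m and height (world z) of fork below 0.022 m and angle between the x axis of fork and the y axis of jig, either way round below 0.3 rad and distance between washer_low and washer_up above 0.00047 m), for 0.2 s.
At the end, for the whole second after the job is handed in: spanner on the plate, its mouth within 6 mm of the nut's axis and handle along the jig's -y within 0.3 rad; jam nut tightened 9 to 20 degrees past its bite (washer points 0.47 to 1.05 mm apart); lower nut turned under 16 degrees (corner moved under 7.5 mm) (all of step 2 and distance between washer_low and washer_up below 0.00105 m and distance of nut_corner from where it was at the start of the episode below 0.0075 m); the robot touches nothing.
It fails at once if the lower nut is turned by 16 degrees or more: the setting is lost (distance of nut_corner from where it was at the start of the episode above 0.0075 m).
It fails at once if the spanner is rammed or pressed against the jig and its nuts with more than 90 N (contact force between spanner and jig above 90 N).
It fails at once if the jam nut is overtightened, more than 20 degrees past its bite (distance between washer_low and washer_up above 0.00105 m).
It fails at once if the wax bar, wood block, bowl or chisel is pushed more than 20 mm (distance of any of wax_bar, carving_block, bowl, chisel from where it was at the start of the episode above 0.02 m).
It also fails if it takes over 72 s, if anything falls off the work surface, if the arm or the gripper's body presses on something with over 40 N, if the wrist force passes 120 N, or if a joint passes its speed limit or range.

## Working session

There is one attempt and no reset: what is moved stays moved. The work goes in short steps, Python scripts to look and compute and a tool call to move; the robot and the scene stay as the last step left them, time stands still between calls to the robot, and variables do not carry over. Pictures are saved under pics/ and viewed, and the job is handed in when it is done.

Besides the shell and the picture viewer there is one more tool, called in YAML: its name, and indented under it one key for each argument. jog_arm: Moves the arm, as the interface text tells. Its arguments: {"type":"object","properties":{"plan":{"type":"array","items":{"type":"array","items":{"type":"number"}}}},"required":["plan"]}

```bash
ls; mkdir -p pics; python3 - <<'E'
from station import get_state, imaging, arm
import cv2
s=get_state()
for k,v in s.items(): print(k,v)
for n in("side","top"):
    c=imaging.camera(n); cv2.imwrite(f"pics/{n}0.png",c["frame"])
    print(n,{k:v for k,v in c.items() if k!="frame"})
E
```

```text
pics
time 0.0
q [-1.37245691  0.42671742  0.07383926  1.6066089  -0.03406039  1.11079058
 -0.0670769 ]
joint_velocities [ 3.21378481e-04 -9.65476672e-04 -6.12202983e-04 -7.70788440e-05
 -5.41251071e-04  2.85054580e-04  8.61262798e-04]
effort [ 8.70453223e-04 -9.35829878e+01  3.66831064e+00 -4.54210031e+01
 -4.85134288e-02  1.94891699e-02  3.68545386e-05]
ee_pos [0.22997105 0.63415178 0.20478417]
eef_rot [ 1.73034569e-01  9.84915548e-01 -6.31069151e-04 -4.83413990e-05]
contact_force [ 0.39884503 -0.41154937  0.15031897]
torque [ 0.02153812 -0.00037583 -0.02484598]
finger_gap 0.999511478202909
side {'fx': 413.6112199314273, 'fy': 413.6112199314273, 'cx': 256.5896003681002, 'cy': 188.93738899062043, 'xyz': array([ 0.11808487, -0.7707275 ,  0.71853594]), 'attitude': array([ 0.4273819 , -0.12959904, -0.26565696,  0.85438585])}
top {'fx': 400.285183144693, 'fy': 400.285183144693, 'cx': 252.29027152828624, 'cy': 200.43248565531997, 'xyz': array([ 0.41123948, -0.06771933,  1.19237442]), 'attitude': array([-0.06199364,  0.059127  ,  0.71478899, -0.69407311])}
```

View pics/side0.png

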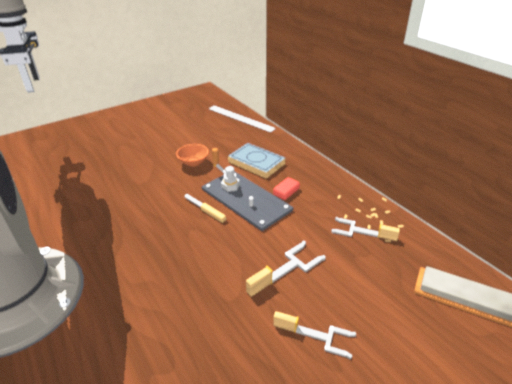

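View pics/top0.png

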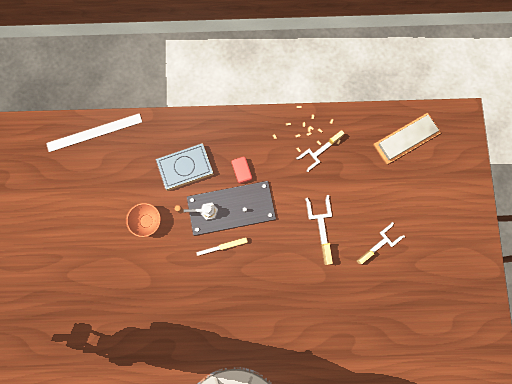

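The top view shows three forks: a small one at (320,150), a large one at (322,230) and a small one at (382,243). By the description, the largest, at (322,230), is the one meant. I'll check it with close crops.

```bash
cat > h.py <<'E'
import numpy as np, cv2
from scipy.spatial.transform import Rotation as R
from station import get_state, imaging, arm
def cam(n):
    c=imaging.camera(n); return c
def ray(c,u,v):
    d=np.array([(u-c["cx"])/c["fx"],-(v-c["cy"])/c["fy"],-1.0])
    return np.array(c["xyz"]),R.from_quat(c["attitude"]).as_matrix()@d
def onz(c,u,v,z):
    o,d=ray(c,u,v); return o+d*(z-o[2])/d[2]
def px(c,p):
    q=R.from_quat(c["attitude"]).as_matrix().T@(np.array(p)-c["xyz"])
    return c["cx"]+c["fx"]*q[0]/-q[2], c["cy"]-c["fy"]*q[1]/-q[2]
def tri(c1,p1,c2,p2):
    o1,d1=ray(c1,*p1);o2,d2=ray(c2,*p2);d1/=np.linalg.norm(d1);d2/=np.linalg.norm(d2)
    t=np.linalg.lstsq(np.stack([d1,-d2],1),o2-o1,rcond=None)[0]
    a=o1+d1*t[0];b=o2+d2*t[1];return (a+b)/2,np.linalg.norm(a-b)
def crop(c,x0,y0,x1,y1,k,name):
    im=cv2.resize(c["frame"][y0:y1,x0:x1],None,fx=k,fy=k,interpolation=cv2.INTER_CUBIC)
    cv2.imwrite("pics/"+name,im)
E
python3 - <<'E'
from h import *
t=cam("top");s=cam("side")
crop(t,170,170,290,250,6,"c_jig_top.png")
crop(t,290,180,410,270,6,"c_sp_top.png")
crop(s,195,140,305,230,6,"c_jig_side.png")
crop(s,240,230,360,310,6,"c_sp_side.png")
E
```

```text
(no output)
```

View pics/c_jig_top.png

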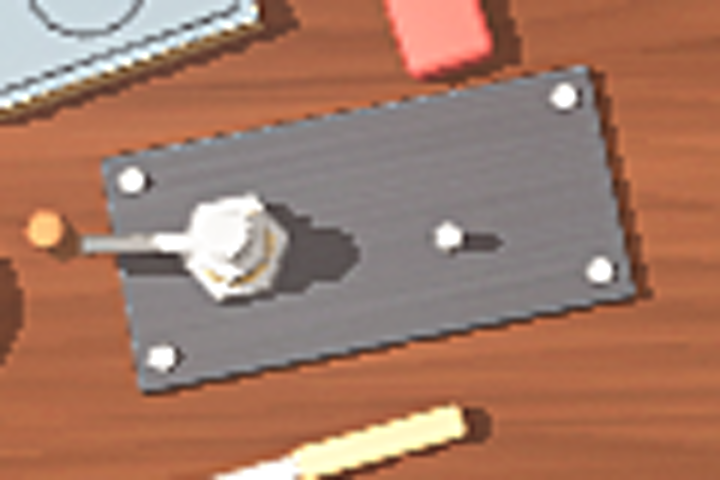

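View pics/c_sp_top.png

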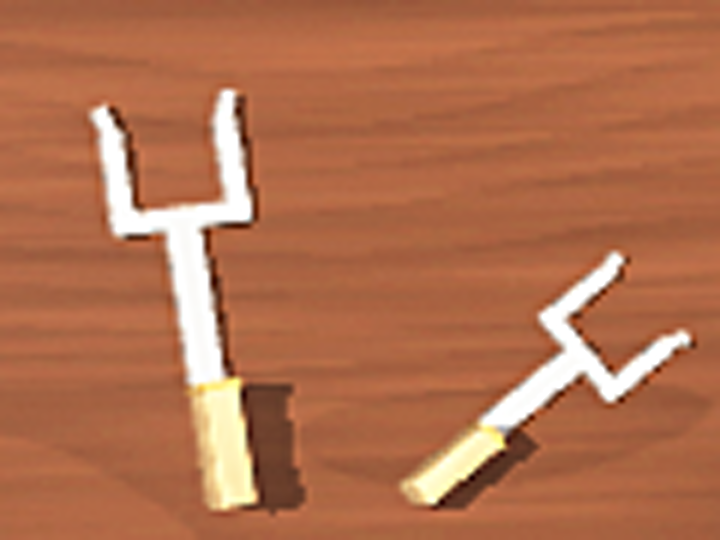

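View pics/c_jig_side.png

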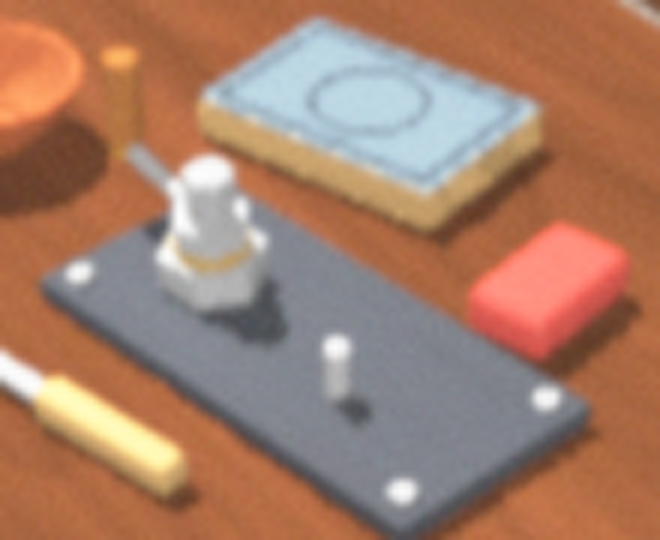

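View pics/c_sp_side.png

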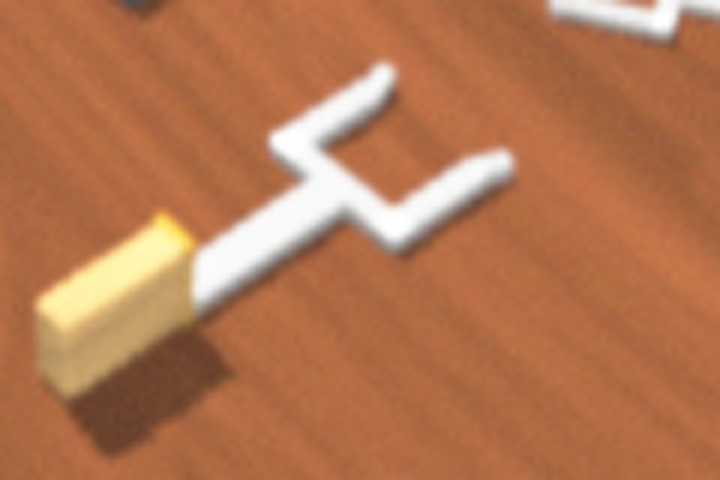

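The largest fork is confirmed: its grip is at top pixel about (327,254), its mouth at about (318,207), and it's clearly bigger than the one at (382,243). The jig's screw is at about (209,211), the pin at (245,209) and the lever handle at (178,208). Next I'll measure.

```bash
cat > meas.py <<'E'
from h import *
def up(x,y,ox,oy,k=6): return ((x+.5)/k-.5+ox,(y+.5)/k-.5+oy)
t=cam("top");s=cam("side")
hsv=cv2.cvtColor(t["frame"],cv2.COLOR_BGR2HSV)
T=lambda x,y:up(x,y,170,170); S=lambda x,y:up(x,y,195,140)
cs=[onz(t,*T(*p),.012)[:2] for p in [(103,160),(590,65),(635,297),(145,392)]]
print("corners",np.round(cs,4)); 
cs=np.array(cs); print("sides",[round(np.linalg.norm(cs[i]-cs[(i+1)%4]),4) for i in range(4)])
ay=(cs[0]-cs[1]+cs[3]-cs[2]);print("yaw of y from long sides",np.arctan2(ay[1],ay[0]))
ax=(cs[0]-cs[3]+cs[1]-cs[2]);print("yaw x",np.arctan2(ax[1],ax[0]))
yaw=np.arctan2(ax[1],ax[0]) 
yaw=np.arctan2(ay[1],ay[0])-np.pi/2
yv=np.array([-np.sin(yaw),np.cos(yaw)]);
cen=cs.mean(0); org=cen+yv*0.065; print("origin from corners",org)
ssc=[onz(s,*S(*p),.012)[:2] for p in [(585,408),(400,532),(43,285)]]
print("side corners",np.round(ssc,4))
for nm,a,b,z in [("screwtop",(231,232),(211,170),.074),("pin",(450,235),(337,347),.038),("handle top",(47,229),(121,57),.096)]:
    print(nm,np.round(onz(t,*T(*a),z),4),np.round(onz(s,*S(*b),z),4),np.round(tri(t,T(*a),s,S(*b))[0],4))
print("pin rel",)
# spanner
P=lambda x,y:up(x,y,290,180); Q=lambda x,y:up(x,y,240,230)
for nm,p,z in [("grip front mid",(217,383),.040),("grip back mid",(233,505),.04),("bar front",(185,232),.008),("bar back",(206,380),.008),
  ("headL",(115,232),.008),("headR",(250,217),.008),("tipL",(99,107),.008),("tipR",(229,91),.008)]:
    print(nm,np.round(onz(t,*P(*p),z),4))
for nm,p,z in [("grip front top L",(163,222),.040),("gfR",(193,240),.04),("gbL",(38,305),.04),("gbR",(68,332),.04),
  ("headL",(272,140),.008),("headR",(400,240),.008),("tipL",(388,70),.008),("tipR",(510,158),.008)]:
    print("side",nm,np.round(onz(s,*Q(*p),z),4))
E
python3 meas.py
```

```text
corners [[ 0.6344  0.1304]
 [ 0.6756 -0.1148]
 [ 0.5575 -0.1329]
 [ 0.5177  0.1098]]
sides [np.float64(0.2486), np.float64(0.1195), np.float64(0.2459), np.float64(0.1185)]
yaw of y from long sides 1.7355437722091214
yaw x 0.16313207176446629
origin from corners [0.58562722 0.06224933]
side corners [[ 0.6764 -0.1161]
 [ 0.5618 -0.1361]
 [ 0.5214  0.1036]]
screwtop [0.5863 0.0596 0.074 ] [0.5927 0.0614 0.074 ] [0.588  0.0582 0.0771]
pin [ 0.5873 -0.0427  0.038 ] [ 0.5919 -0.044   0.038 ] [ 0.5893 -0.0438  0.0385]
handle top [0.5868 0.1422 0.096 ] [0.5915 0.1403 0.096 ] [0.5891 0.1412 0.096 ]
pin rel
grip front mid [ 0.4796 -0.2727  0.04  ]
grip back mid [ 0.422  -0.2768  0.04  ]
bar front [ 0.5565 -0.267   0.008 ]
bar back [ 0.4832 -0.2731  0.008 ]
headL [ 0.5576 -0.2323  0.008 ]
headR [ 0.5631 -0.2997  0.008 ]
tipL [ 0.6208 -0.2277  0.008 ]
tipR [ 0.627  -0.2932  0.008 ]
side grip front top L [ 0.4833 -0.2695  0.04  ]
side gfR [ 0.4872 -0.2827  0.04  ]
side gbL [ 0.4246 -0.2762  0.04  ]
side gbR [ 0.4266 -0.2922  0.04  ]
side headL [ 0.561  -0.2353  0.008 ]
side headR [ 0.5689 -0.3042  0.008 ]
side tipL [ 0.6238 -0.2309  0.008 ]
side tipR [ 0.6316 -0.296   0.008 ]
```

```bash
cat >> h.py <<'E'
def phi():
    x=R.from_quat(get_state()["eef_rot"]).as_matrix()[:,0]; return np.arctan2(x[1],x[0])
def rows(wps):
    """world targets (x,y,z,phi) -> tool shift cm, wz"""
    s=get_state(); M=R.from_quat(s["eef_rot"]).as_matrix(); p0=np.array(s["ee_pos"]); f0=phi()
    for x,y,z,f in wps:
        d=M.T@(np.array([x,y,z])-p0)*100
        print("shift",np.round(d,2),"wz",round(-(f-f0),3))
E
python3 - <<'E'
from h import *
print(phi())
rows([(.55,.35,.23,2.2),(.56,.1,.23,1.3),(.52,-.15,.2,.5),(.469,-.2763,.12,.085),(.469,-.2763,.01,.085)])
E
```

```text
2.793693542297141
shift [-39.77 -15.83  -2.47] wz 0.594
shift [-49.24 -38.99  -2.46] wz 1.494
shift [-54.   -63.86   0.56] wz 2.294
shift [-53.51 -77.46   8.56] wz 2.709
shift [-53.51 -77.46  19.56] wz 2.709
```

jog_arm:
  plan:
    - [100,-39,-16,-2.5,0,0,0.6]
    - [100,-39,-16,-2.5,0,0,0.6]
    - [100,-39,-16,-2.5,0,0,0.6]
    - [100,-39,-16,-2.5,0,0,0.6]
    - [100,-44,-27,-2.5,0,0,1.1]
    - [100,-49,-39,-2.5,0,0,1.5]
    - [100,-49,-39,-2.5,0,0,1.5]
    - [100,-54,-64,0.5,0,0,2.3]
    - [100,-54,-64,0.5,0,0,2.3]
    - [100,-54,-64,0.5,0,0,2.3]
    - [100,-54,-64,0.5,0,0,2.3]
    - [100,-54,-64,0.5,0,0,2.3]

```text
time: 1.8
ee_pos: [0.51, -0.0179, 0.2083]
eef_rot: [0.941, 0.337, 0.001, -0.0]
contact_force: [1.2, 1.3, -0.4]
finger_gap: 1.001
```

```bash
python3 - <<'E'
from h import *
print(phi())
rows([(.469,-.2763,.12,.085),(.469,-.2763,.012,.085)])
E
```

```text
0.6879995163025079
shift [-19.58  17.36   8.81] wz 0.603
shift [-19.6   17.36  19.61] wz 0.603
```

jog_arm:
  plan:
    - [100,-19.6,17.4,8.8,0,0,0.6]
    - [100,-19.6,17.4,8.8,0,0,0.6]
    - [100,-19.6,17.4,8.8,0,0,0.6]
    - [100,-19.6,17.4,8.8,0,0,0.6]
    - [100,-19.6,17.4,8.8,0,0,0.6]
    - [100,-19.6,17.4,8.8,0,0,0.6]
    - [100,-19.6,17.4,8.8,0,0,0.6]
    - [100,-19.6,17.4,8.8,0,0,0.6]

```text
time: 2.8
ee_pos: [0.4713, -0.274, 0.1204]
eef_rot: [0.999, 0.048, 0.0, -0.0]
contact_force: [0.2, 0.2, -0.0]
finger_gap: 1.002
```

```bash
python3 - <<'E'
from h import *
print(phi(),get_state()["ee_pos"])
rows([(.469,-.2763,.12,.085),(.469,-.2763,.012,.085)])
t=cam("top");s=cam("side")
crop(t,270,170,400,280,6,"g1t.png");crop(s,190,170,340,290,5,"g1s.png")
E
```

```text
0.09560984785861121 [ 0.47130123 -0.27403326  0.12038705]
shift [-0.25  0.2   0.04] wz 0.011
shift [-0.26  0.21 10.84] wz 0.011
```

View pics/g1s.png

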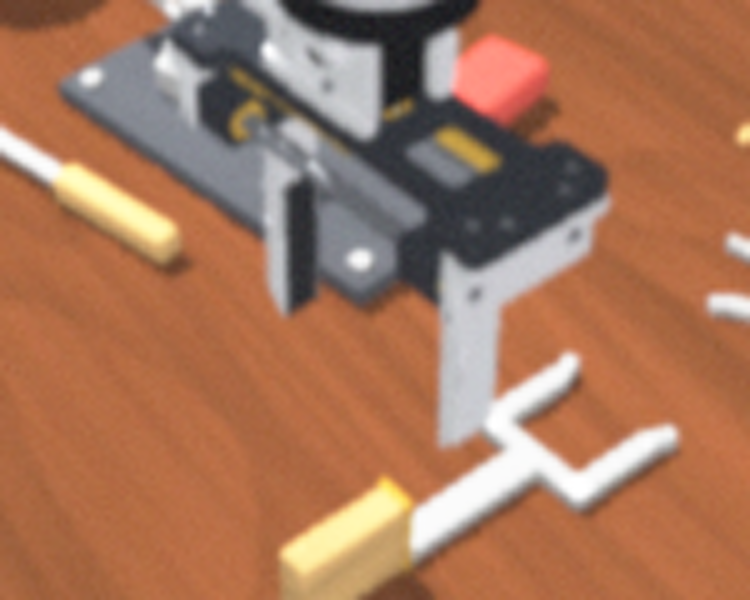

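View pics/g1t.png

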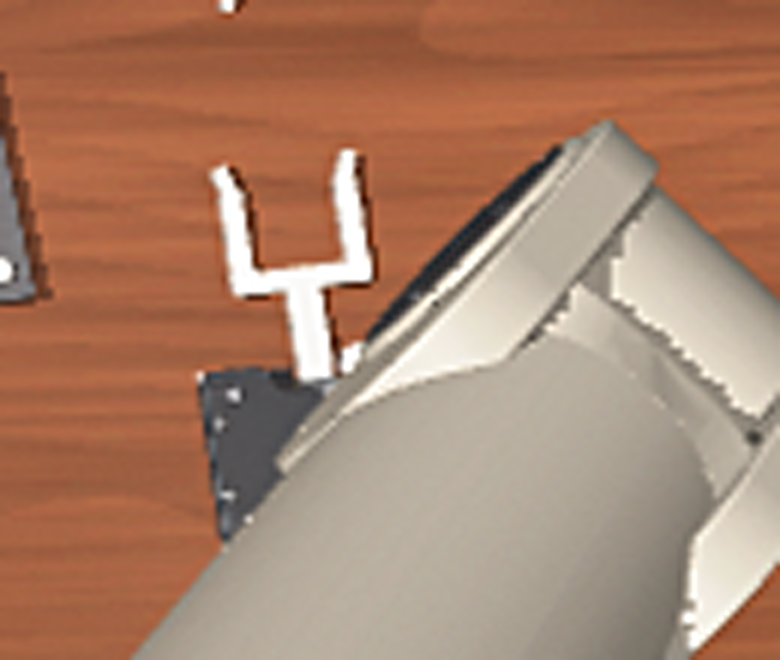

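```bash
python3 - <<'E'
from h import *
s=cam("side"); p=np.array(get_state()["ee_pos"]);M=R.from_quat(get_state()["eef_rot"]).as_matrix()
for dy in(-.053,0,.053):
    u,v=px(s,p+M[:,1]*dy); print((u-190+.5)*5-.5,(v-170+.5)*5-.5)
E
```

```text
289.02366648821027 302.8205806788426
370.23341589567264 370.1953829591504
457.9569222740842 442.97425422405394
```

jog_arm:
  plan:
    - [100,-0.2,0.2,5,0,0,0.01]
    - [100,-0.2,0.2,9,0,0,0.01]
    - [100,-0.2,0.2,10.8,0,0,0.01]
    - [100,-0.2,0.2,10.8,0,0,0.01]
    - [0,-0.2,0.2,10.8,0,0,0.01]
    - [0,-0.2,0.2,10.8,0,0,0.01]
    - [0,-0.2,0.2,10.8,0,0,0.01]
    - [0,-0.2,0.2,10.8,0,0,0.01]
    - [0,-0.2,0.2,10.8,0,0,0.01]

```text
time: 4.08
ee_pos: [0.4689, -0.2774, 0.0122]
eef_rot: [0.999, 0.042, 0.0, 0.0]
contact_force: [0.2, -0.1, -0.3]
finger_gap: 0.506
```

jog_arm:
  plan:
    - [0,0,0,0,0,0,0]
    - [0,0,0,0,0,0,0]

```text
time: 4.32
ee_pos: [0.4688, -0.2775, 0.0121]
eef_rot: [0.999, 0.042, -0.0, 0.0]
contact_force: [-0.0, -0.4, -0.1]
finger_gap: 0.294
```

jog_arm:
  plan:
    - [0,0,0,0,0,0,0]
    - [0,0,0,0,0,0,0]
    - [0,0,0,0,0,0,0]
    - [0,0,0,-2,0,0,0]
    - [0,0,0,-5,0,0,0]
    - [0,0,0,-8,0,0,0]
    - [0,0,0,-8,0,0,0]

```text
time: 5.2
ee_pos: [0.47, -0.278, 0.0946]
eef_rot: [0.999, 0.042, 0.002, 0.0]
contact_force: [-0.4, 0.3, -2.9]
finger_gap: 0.185
```

```bash
python3 - <<'E'
from h import *
print(phi(),get_state()["ee_pos"])
t=cam("top");s=cam("side")
crop(t,270,150,400,260,6,"g2t.png");crop(s,220,150,380,270,5,"g2s.png")
E
```

```text
0.08373633092884096 [ 0.4699819  -0.27798072  0.09462312]
```

View pics/g2s.png

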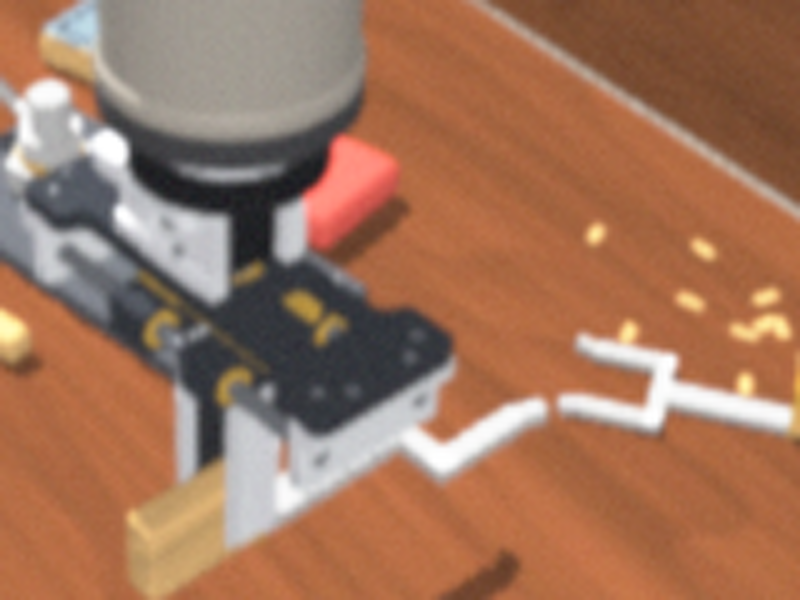

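View pics/g2t.png

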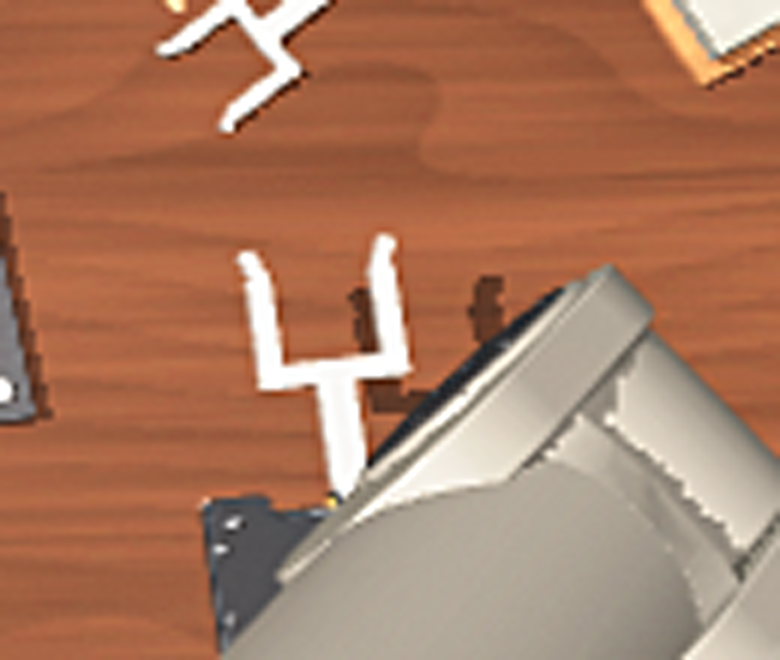

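```bash
python3 - <<'E'
from h import *
t=cam("top");s=cam("side")
def up(x,y,ox,oy,k): return ((x+.5)/k-.5+ox,(y+.5)/k-.5+oy)
P={n:onz(t,*up(*p,270,150,6),.0905)[:2] for n,p in dict(hL=(263,388),hR=(410,370),tL=(246,255),tR=(386,238)).items()}
h=(P["hL"]+P["hR"])/2;tt=(P["tL"]+P["tR"])/2
print(P,h,tt,"len",np.linalg.norm(h-tt),"w",np.linalg.norm(P["hL"]-P["hR"]))
a=np.arctan2(*(tt-h)[::-1]);w=P["hL"]-P["hR"];b=np.arctan2(-w[0],w[1])
print("yaw",a,b,phi())
f=(h+.039*(tt-h)/np.linalg.norm(tt-h));p=np.array(get_state()["ee_pos"])
M=R.from_quat(get_state()["eef_rot"]).as_matrix()
d=np.array([*(f-p[:2]),0]);print("fork",f,"in tool",M.T@d)
crop(s,280,200,340,260,10,"g3s.png")
E
```

```text
{'hL': array([ 0.55816184, -0.23439953]), 'hR': array([ 0.56453458, -0.30279478]), 'tL': array([ 0.62096423, -0.2299103 ]), 'tR': array([ 0.62707742, -0.29566746])} [ 0.56134821 -0.26859716] [ 0.62402082 -0.26278888] len 0.06294118145082576 w 0.06869149897257917
yaw 0.09241257786876028 0.09290697061798042 0.08392537753341638
fork [ 0.6001818 -0.2649982] in tool [ 1.32319690e-01 -9.66288768e-04 -1.31566916e-04]
```

```bash
python3 - <<'E'
from h import *
rows([(.545,-.20,.125,.9),(.617,-.114,.125,1.735)])
E
```

```text
shift [ 8.27 -7.04 -3.35] wz -0.816
shift [ 16.17 -15.    -3.36] wz -1.651
```

jog_arm:
  plan:
    - [0,2,-2,-3,0,0,-0.15]
    - [0,4,-4,-3,0,0,-0.3]
    - [0,6,-5,-3,0,0,-0.48]
    - [0,8,-7,-3,0,0,-0.66]
    - [0,10,-9,-3,0,0,-0.83]
    - [0,12,-11,-3,0,0,-1.0]
    - [0,13,-12,-3,0,0,-1.16]
    - [0,14,-13,-3,0,0,-1.32]
    - [0,15,-14,-3,0,0,-1.48]
    - [0,16,-15,-3,0,0,-1.6]
    - [0,16.2,-15,-3,0,0,-1.65]
    - [0,16.2,-15,-3,0,0,-1.65]

```text
time: 6.9
ee_pos: [0.6172, -0.1145, 0.121]
eef_rot: [0.647, 0.762, -0.001, -0.001]
contact_force: [-0.8, -0.1, -2.7]
finger_gap: 0.185
```

```bash
python3 - <<'E'
from h import *
print(phi(),get_state()["ee_pos"],get_state()["q"])
rows([(.617,-.114,.065,1.735)])
E
```

```text
1.7332020551608311 [ 0.61720679 -0.11452624  0.12102384] [-0.21446852  0.45824763  0.38905335  1.80930737 -0.21276961  0.91692101
  0.43120851]
shift [ 0.05 -0.    5.6 ] wz -0.002
```

jog_arm:
  plan:
    - [0,0,0,3,0,0,0]
    - [0,0,0,5.5,0,0,0]
    - [0,0,0,5.5,0,0,0]
    - [0,0,0,5.5,0,0,0]

```text
time: 7.4
ee_pos: [0.6179, -0.1148, 0.0677]
eef_rot: [0.648, 0.762, -0.0, 0.0]
contact_force: [0.0, 0.3, -2.6]
finger_gap: 0.188
```

```bash
python3 - <<'E'
from h import *
print(phi(),get_state()["ee_pos"])
t=cam("top");s=cam("side")
crop(t,170,165,290,245,6,"h1t.png");crop(s,190,130,310,220,6,"h1s.png")
E
```

```text
1.732718900536214 [ 0.6179373  -0.11477587  0.06769106]
```

View pics/h1t.png

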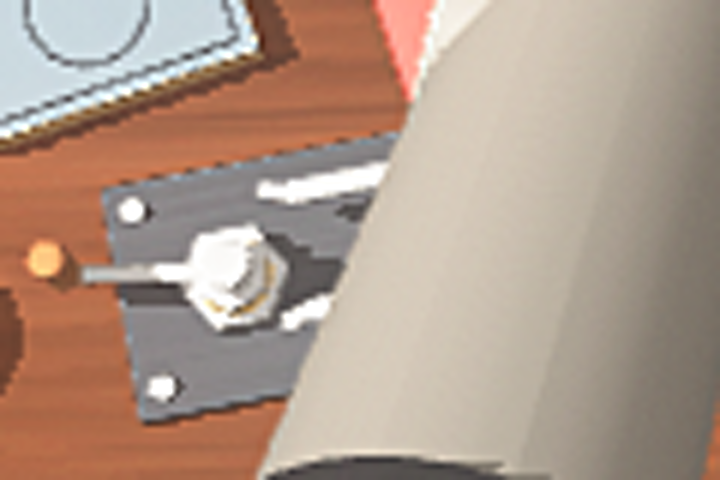

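View pics/h1s.png

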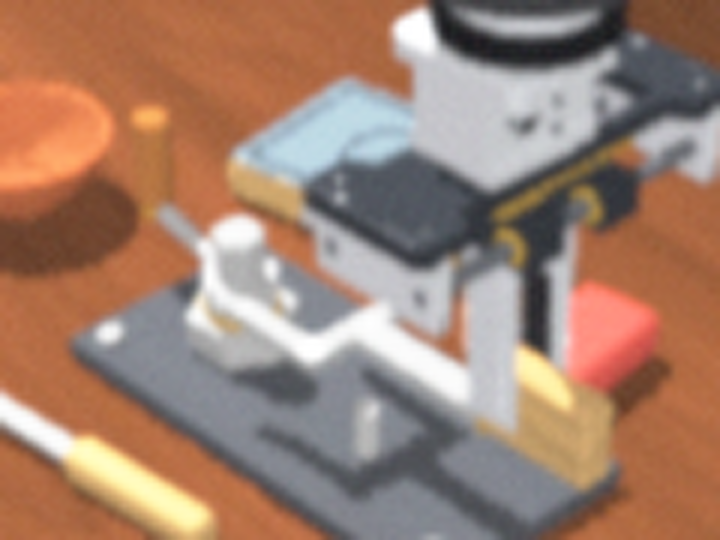

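```bash
cat > jig.py <<'E'
from h import *
def up(x,y,ox,oy,k): return ((x+.5)/k-.5+ox,(y+.5)/k-.5+oy)
def tojig(p,org,yaw=.1647):
    d=np.array(p[:2])-org; c,s=np.cos(yaw),np.sin(yaw); return np.round(1000*np.array([c*d[0]+s*d[1],-s*d[0]+c*d[1]]),1)
OT=np.array([.5862,.0618]); OS=np.array([.5915,.0613])
E
python3 - <<'E'
from jig import *
t=cam("top");s=cam("side")
a=onz(t,*up(285,322,170,165,6),.0636);b=onz(t,*up(265,188,170,165,6),.0636)
print("tips",tojig(a,OT),tojig(b,OT),tojig((a+b)/2,OT),np.linalg.norm(a-b),"perp yaw",np.arctan2(-(a-b)[0],(a-b)[1])+0)
# side: head rear left corner, 
for n,p in dict(hL=(312,362),hbarL=(378,350)).items(): print(n,tojig(onz(s,*up(*p,190,130,6),.0636 if n!='hL' else .0556),OS))
p=get_state()["ee_pos"];print("tcp", tojig(p,np.array([.589,.0615])))
# pixels jig features fine: threshold plate top mask
f=t["frame"].astype(int); 
E
```

```text
tips [-31.7 -21.4] [ 33.7 -23.4] [  1.  -22.4] 0.06540217166373635 perp yaw 1.7038040542769899
hL [-27.4 -79.9]
hbarL [  -7.7 -101.7]
tcp [-1.000e-01 -1.784e+02]
```

jog_arm:
  plan:
    - [0,0,0,1.5,0,0,0]
    - [0,0,0,3,0,0,0]
    - [0,0,0,3.9,0,0,0]
    - [0,0,0,4.2,0,0,0]
    - [0,0,0,4.2,0,0,0]
    - [0,0,0,4.2,0,0,0]

```text
time: 8.35
ee_pos: [0.618, -0.1144, 0.0253]
eef_rot: [0.647, 0.762, 0.0, 0.0]
contact_force: [0.3, 0.0, -2.4]
finger_gap: 0.189
```

```bash
python3 - <<'E'
from jig import *
print(phi(),get_state()["ee_pos"],get_state()["contact_force"])
t=cam("top");s=cam("side")
crop(t,170,165,290,245,6,"i1t.png");crop(s,190,130,310,220,6,"i1s.png")
E
```

```text
1.7337243676665004 [ 0.61799143 -0.11443665  0.02531745] [ 0.28299722  0.02295016 -2.38768006]
```

View pics/i1t.png

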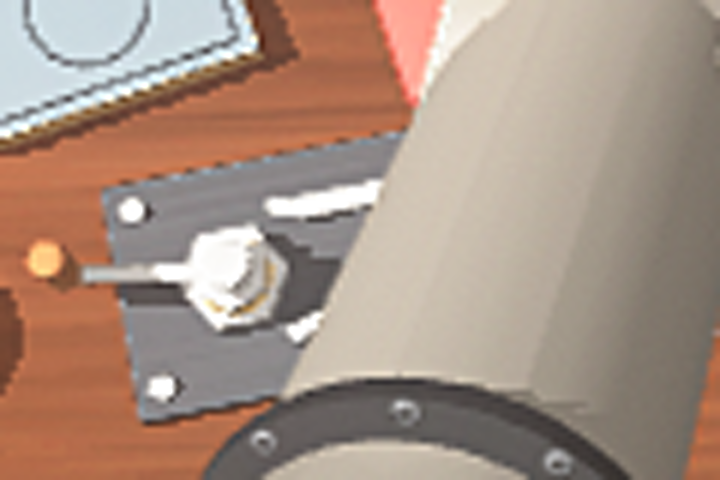

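View pics/i1s.png

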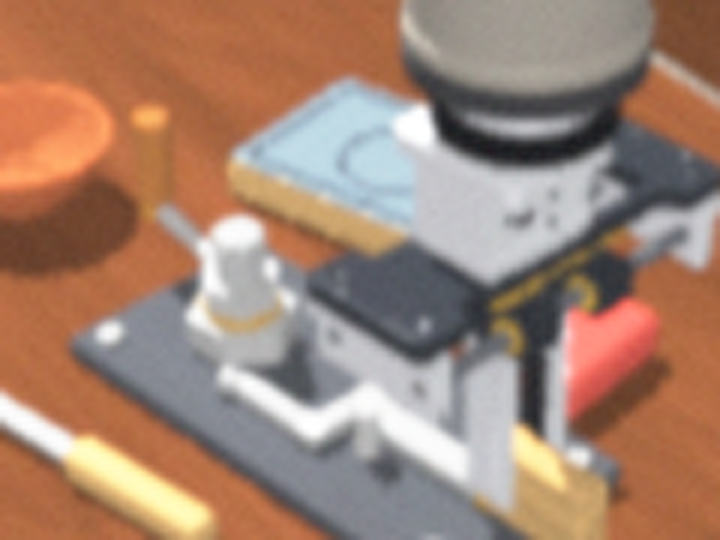

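```bash
python3 - <<'E'
from jig import *
t=cam("top")
a=onz(t,*up(292,333,170,165,6),.0213);b=onz(t,*up(268,206,170,165,6),.0213)
print(tojig(a,OT),tojig(b,OT),tojig((a+b)/2,OT))
# nut corners lower nut top z .0305
for p in [(224,329),(283,314),(290,275),(262,226)]: print(tojig(onz(t,*up(*p,170,165,6),.0305),OT))
E
```

```text
[-31.6 -20.9] [ 33.  -20.5] [  0.7 -20.7]
[-24.6  10.7]
[-22.9 -18.8]
[ -4.6 -25.6]
[ 21.9 -16.4]
```

jog_arm:
  plan:
    - [0,0.5,-0.1,0,0,0,0]
    - [0,1.0,-0.1,0,0,0,0]
    - [0,1.5,-0.1,0,0,0,0]
    - [0,2.0,-0.1,0,0,0,0]
    - [0,2.0,-0.1,0,0,0,0]

```text
time: 9.12
ee_pos: [0.6135, -0.0942, 0.0251]
eef_rot: [0.647, 0.763, 0.0, -0.0]
contact_force: [0.6, -0.2, -3.0]
finger_gap: 0.19
```

```bash
python3 - <<'E'
from jig import *
s=get_state();print(phi(),s["ee_pos"],s["contact_force"],s["torque"],tojig(s["ee_pos"],np.array([.589,.0615])))
t=cam("top");c=cam("side")
crop(t,170,165,290,245,6,"i2t.png");crop(c,190,130,310,220,6,"i2s.png")
E
```

```text
1.7344763066937647 [ 0.61347141 -0.09420813  0.02505357] [ 0.57447954 -0.20079464 -2.98581196] [-0.10738941  0.08640916  0.00023682] [  -1.4 -157.6]
```

View pics/i2t.png

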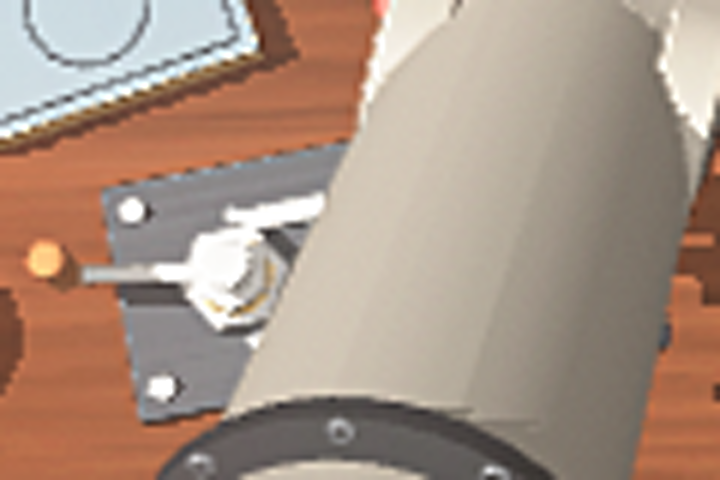

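View pics/i2s.png

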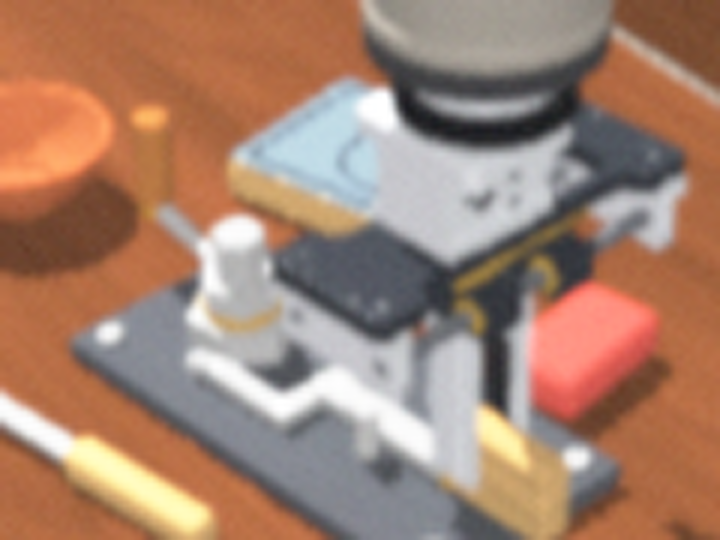

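jog_arm:
  plan:
    - [0,0.3,0,0,0,0,0]
    - [0,0.6,0,0,0,0,0]
    - [0,0.9,0,0,0,0,0]
    - [0,0.9,0,0,0,0,0]

```text
time: 9.72
ee_pos: [0.612, -0.0856, 0.0251]
eef_rot: [0.647, 0.762, 0.0, -0.0]
contact_force: [0.4, 0.2, -2.8]
finger_gap: 0.191
```

jog_arm:
  plan:
    - [0,0.3,0,0,0,0,0]
    - [0,0.6,0,0,0,0,0]
    - [0,0.6,0,0,0,0,0]

```text
time: 10.1
ee_pos: [0.611, -0.0797, 0.0251]
eef_rot: [0.647, 0.762, -0.0, -0.0]
contact_force: [-1.0, 0.1, -3.3]
finger_gap: 0.19
```

```bash
python3 - <<'E'
from jig import *
s=get_state();print(phi(),s["ee_pos"],s["contact_force"],s["torque"],tojig(s["ee_pos"],np.array([.589,.0615])))
t=cam("top");c=cam("side")
crop(t,170,165,290,245,6,"i3t.png");crop(c,190,130,310,220,6,"i3s.png")
E
```

```text
1.7341427576694326 [ 0.61102583 -0.07967847  0.02505345] [-0.96478763  0.14464344 -3.3419687 ] [-0.06988727  0.02574703 -0.03625749] [  -1.4 -142.9]
```

View pics/i3t.png

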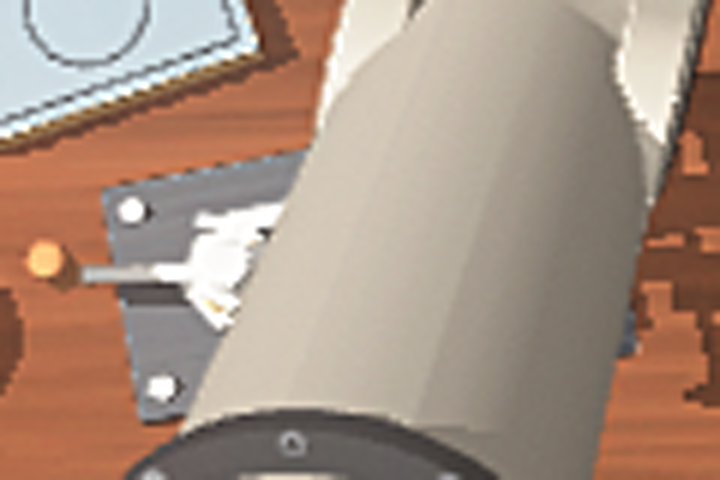

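View pics/i3s.png

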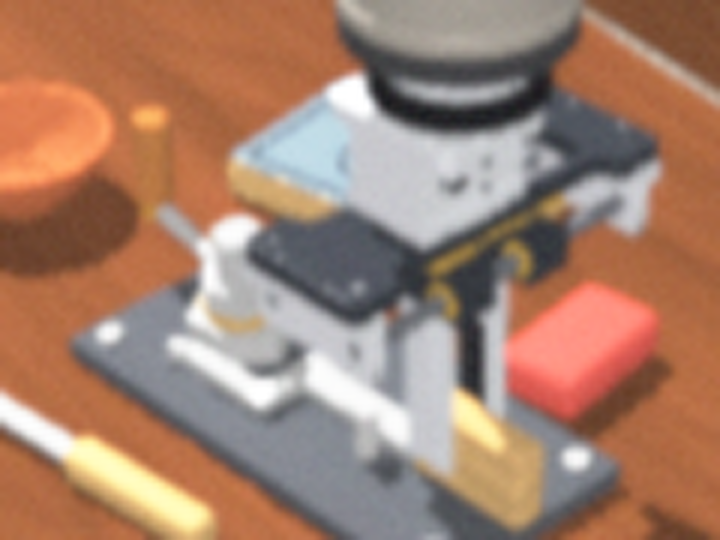

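jog_arm:
  plan:
    - [0,0.2,0,0,0,0,0]
    - [0,0.4,0,0,0,0,0]
    - [0,0.4,0,0,0,0,0]

```text
time: 10.58
ee_pos: [0.6104, -0.0758, 0.0251]
eef_rot: [0.647, 0.762, 0.0, -0.0]
contact_force: [-0.1, -0.2, -2.5]
finger_gap: 0.188
```

```bash
python3 - <<'E'
from jig import *
s=get_state();print(phi(),s["ee_pos"],s["contact_force"],s["torque"],tojig(s["ee_pos"],np.array([.589,.0615])))
E
```

```text
1.7340262938697737 [ 0.61038198 -0.07581656  0.02505824] [-0.05520446 -0.18580507 -2.51403615] [-0.05060016  0.0356105   0.03153329] [  -1.4 -139. ]
```

jog_arm:
  plan:
    - [0,0.2,0,0,0,0,0]
    - [0,0.4,0,0,0,0,0]
    - [0,0.4,0,0,0,0,0]

```text
time: 10.95
ee_pos: [0.6097, -0.0719, 0.0251]
eef_rot: [0.647, 0.762, -0.0, -0.0]
contact_force: [-0.4, 0.4, -2.3]
finger_gap: 0.188
```

```bash
python3 - <<'E'
from jig import *
s=get_state();print(phi(),s["ee_pos"],s["contact_force"],s["torque"],tojig(s["ee_pos"],np.array([.589,.0615])))
t=cam("top");c=cam("side")
crop(t,170,165,290,245,6,"i4t.png");crop(c,200,150,300,220,8,"i4s.png")
E
```

```text
1.734045738983009 [ 0.60974871 -0.07187251  0.02506177] [-0.44044956  0.40753369 -2.31256741] [-0.0628927   0.02357614  0.000383  ] [  -1.4 -135. ]
```

View pics/i4t.png

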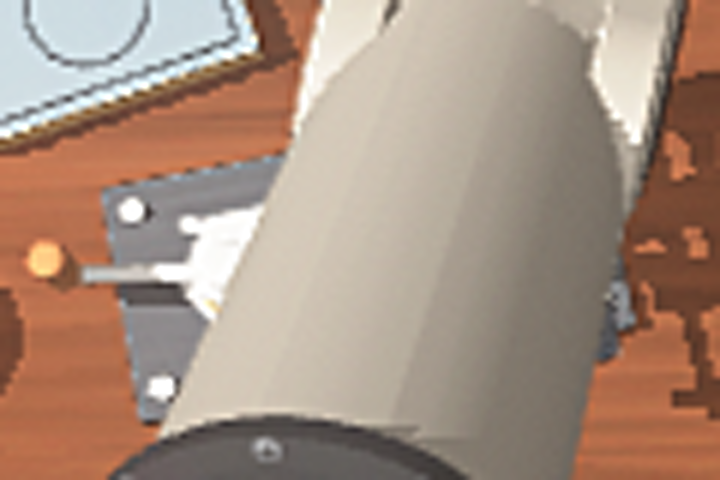

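View pics/i4s.png

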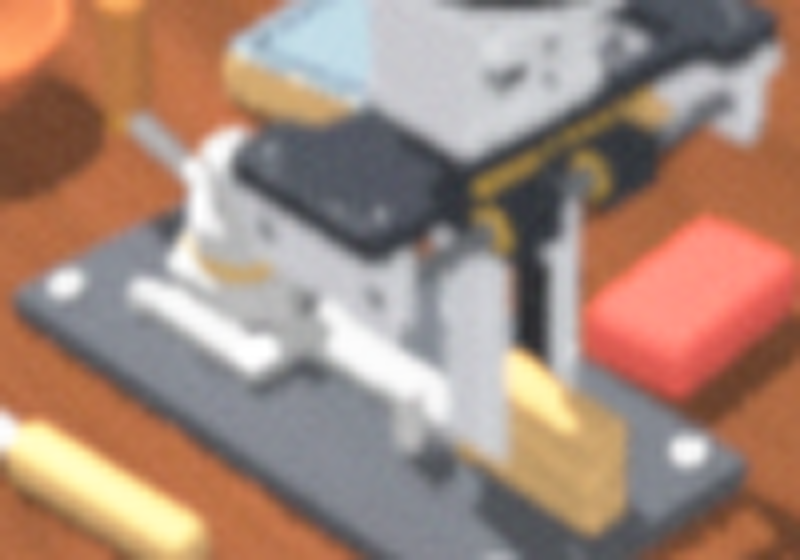

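```bash
python3 - <<'E'
from jig import *
t=cam("top")
print(tojig(onz(t,*up(186,225,170,165,6),.0213),OT),tojig(onz(t,*up(268,206,170,165,6),.0213),OT))
c=cam("side")
print("side tipL", tojig(onz(c,*up(135,288,200,150,8),.0213),OS))
E
```

```text
[31.4 21.1] [ 33.  -20.5]
side tipL [-35.   19.4]
```

jog_arm:
  plan:
    - [0,0.15,0,0,0,0,0]
    - [0,0.3,0,0,0,0,0]
    - [0,0.3,0,0,0,0,0]

```text
time: 11.52
ee_pos: [0.6093, -0.069, 0.0251]
eef_rot: [0.647, 0.762, 0.0, -0.0]
contact_force: [0.1, 0.5, -3.0]
finger_gap: 0.185
```

```bash
python3 - <<'E'
from jig import *
s=get_state();print(phi(),s["ee_pos"],s["contact_force"],s["torque"],tojig(s["ee_pos"],np.array([.589,.0615])))
E
```

```text
1.7339581788197551 [ 0.60926948 -0.06898423  0.02508718] [ 0.05322602  0.45550056 -3.02792479] [-0.11529975  0.01365222 -0.04158473] [  -1.4 -132. ]
```

jog_arm:
  plan:
    - [0,0,0,0.05,0,0,0]
    - [0,0,0,0.1,0,0,0]
    - [0,0,0,0.1,0,0,0]

```text
time: 11.9
ee_pos: [0.6093, -0.0692, 0.0241]
eef_rot: [0.647, 0.762, -0.0, -0.0]
contact_force: [0.2, -1.1, -1.6]
finger_gap: 0.193
```

jog_arm:
  plan:
    - [45,0,0,0,0,0,0]
    - [45,0,0,0,0,0,0]
    - [45,0,0,0,0,0,0]
    - [45,0,0,0,0,0,0]
    - [45,0,0,0,0,0,0]

```text
time: 12.52
ee_pos: [0.6093, -0.0692, 0.0241]
eef_rot: [0.647, 0.762, -0.0, -0.0]
contact_force: [-0.4, -0.1, -1.1]
finger_gap: 0.45
```

jog_arm:
  plan:
    - [45,0,0,-3,0,0,0]
    - [45,0,0,-8,0,0,0]
    - [45,0,0,-13,0,0,0]
    - [45,-6,0,-17,0,0,0]
    - [45,-12,0,-17,0,0,0]
    - [45,-18,0,-17,0,0,0]
    - [45,-20,0,-17,0,0,0]

```text
time: 13.4
ee_pos: [0.641, -0.2709, 0.1941]
eef_rot: [0.649, 0.761, -0.001, 0.0]
contact_force: [-0.5, 0.5, 0.7]
finger_gap: 0.453
```

```bash
python3 - <<'E'
from jig import *
s=get_state();print(phi(),s["ee_pos"],s["contact_force"])
t=cam("top");c=cam("side")
crop(t,170,165,290,245,6,"j1t.png");crop(c,195,140,305,220,7,"j1s.png")
E
```

```text
1.729678728364505 [ 0.64096679 -0.27091129  0.19413586] [-0.47483098  0.52051605  0.70556062]
```

View pics/j1t.png

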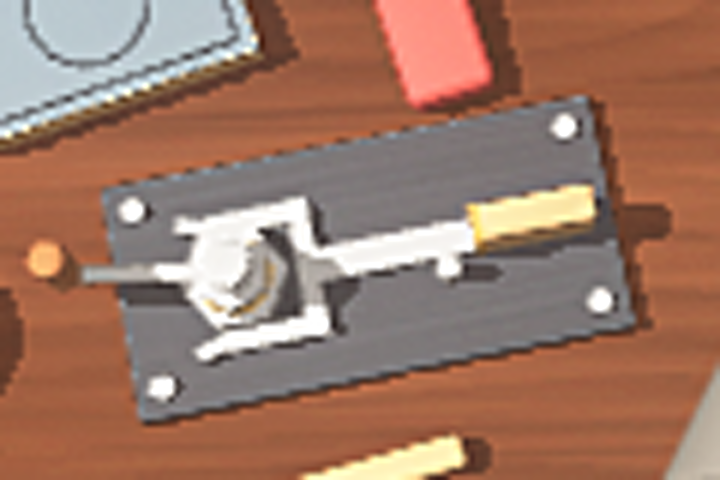

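View pics/j1s.png

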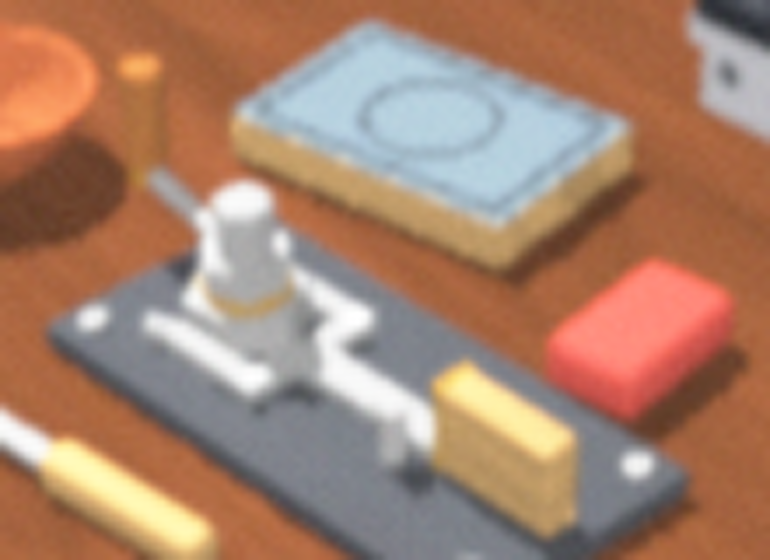

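```bash
python3 - <<'E'
from jig import *
t=cam("top")
P=[onz(t,*up(*p,170,165,6),.020) for p in [(178,224),(200,356),(307,198),(328,332)]]
for p in P: print(tojig(p,OT))
tt=(P[0]+P[1])/2;h=(P[2]+P[3])/2;d=(tt-h)/np.linalg.norm(tt-h)
print("fork",tojig(h+.039*d,OT),tojig(tt-.025*d,OT),"yaw",np.arctan2(d[1],d[0]))
print("nut corner -y",tojig(onz(t,*up(288,278,170,165,6),.0305),OT))
print("pin",tojig(onz(t,*up(449,266,170,165,6),.038),OT))
E
```

```text
[32.9 25. ]
[-33.9  25.6]
[ 33.4 -40.1]
[-34.4 -38.2]
fork [-0.5 -0.2] [-0.5  0.3] yaw 1.7357076774057616
nut corner -y [ -5.9 -24.4]
pin [ -16.5 -102.7]
```

```bash
python3 - <<'E'
from jig import *
rows([(.589,.1412,.16,1.571)])
E
```

```text
shift [41.14  1.39  3.37] wz 0.161
```

jog_arm:
  plan:
    - [45,6,0.2,0,0,0,0.03]
    - [45,12,0.4,0,0,0,0.06]
    - [45,18,0.6,0,0,0,0.1]
    - [45,24,0.8,0,0,0,0.13]
    - [45,30,1,0,0,0,0.16]
    - [45,36,1.2,1.5,0,0,0.16]
    - [45,41.1,1.4,3.4,0,0,0.16]
    - [45,41.1,1.4,3.4,0,0,0.16]
    - [45,41.1,1.4,3.4,0,0,0.16]

```text
time: 14.68
ee_pos: [0.5882, 0.1422, 0.1602]
eef_rot: [0.705, 0.709, -0.0, -0.0]
contact_force: [0.3, -0.5, 0.8]
finger_gap: 0.448
```

```bash
python3 - <<'E'
from jig import *
print(phi(),get_state()["ee_pos"])
rows([(.589,.1412,.12,1.571),(.589,.1412,.062,1.571)])
t=cam("top");c=cam("side")
crop(t,150,155,270,245,6,"k1t.png");crop(c,160,90,280,190,6,"k1s.png")
p=np.array(get_state()["ee_pos"]);u,v=px(c,p);print((u-160+.5)*6,(v-90+.5)*6)
E
```

```text
1.5756462488813463 [0.58824064 0.14216532 0.16017648]
shift [-0.1   0.08  4.02] wz 0.005
shift [-0.1   0.08  9.82] wz 0.005
316.99882735354976 239.36540521007407
```

View pics/k1s.png

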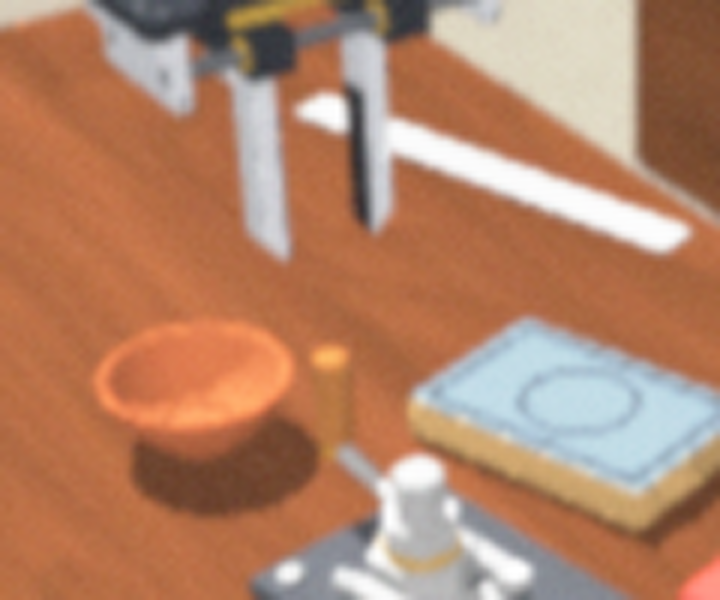

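View pics/k1t.png

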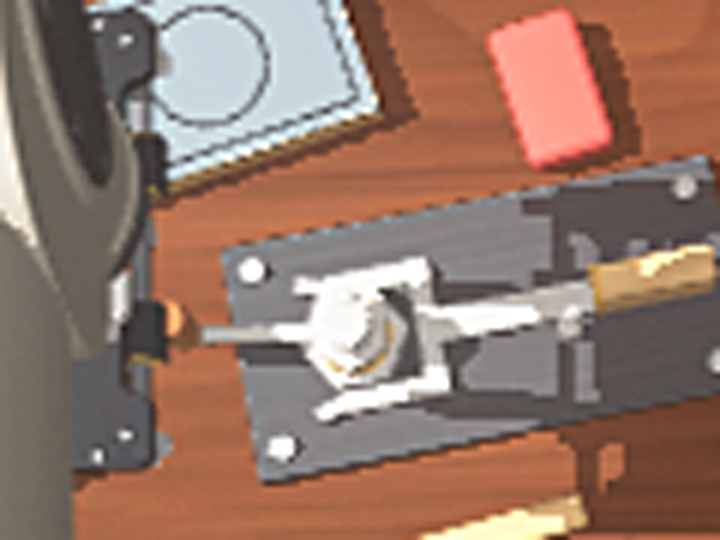

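jog_arm:
  plan:
    - [45,-0.1,0.1,4,0,0,0]
    - [45,-0.1,0.1,7.5,0,0,0]
    - [45,-0.1,0.1,9.8,0,0,0]
    - [25,-0.1,0.1,9.8,0,0,0]
    - [25,-0.1,0.1,9.8,0,0,0]
    - [25,-0.1,0.1,9.8,0,0,0]
    - [25,-0.1,0.1,9.8,0,0,0]

```text
time: 15.65
ee_pos: [0.5903, 0.1404, 0.0629]
eef_rot: [0.706, 0.708, 0.001, 0.0]
contact_force: [0.4, 0.9, -0.7]
finger_gap: 0.245
```

```bash
python3 - <<'E'
from jig import *
s=get_state();print(phi(),s["ee_pos"],s["contact_force"],s["torque"],s["q"])
t=cam("top");c=cam("side")
crop(t,150,155,270,245,6,"k2t.png");crop(c,160,90,280,190,6,"k2s.png")
E
```

```text
1.5737723712351794 [0.59029004 0.14043889 0.06289683] [ 0.35816809  0.88334155 -0.71381024] [-0.04765345  0.08684185 -0.00988337] [-0.60913452  0.49791443  0.35039733  1.89722644 -0.23433581  0.7849351
 -0.12835486]
```

View pics/k2s.png

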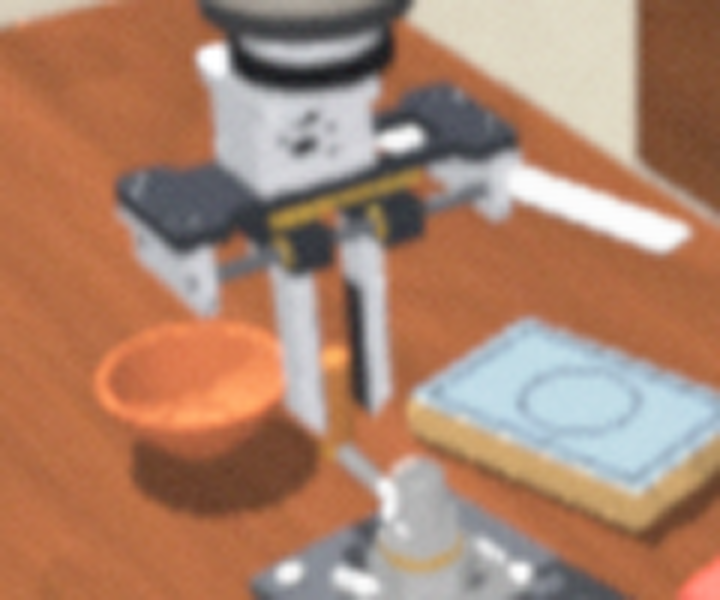

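jog_arm:
  plan:
    - [25,-0.02,0.55,0,0,0,0.07]
    - [25,-0.08,1.11,0,0,0,0.14]
    - [25,-0.17,1.65,0,0,0,0.209]
    - [25,-0.31,2.19,0,0,0,0.279]
    - [25,-0.31,2.19,0,0,0,0.279]

```text
time: 16.38
ee_pos: [0.612, 0.1372, 0.0621]
eef_rot: [0.798, 0.603, -0.0, 0.0]
contact_force: [-0.1, 0.2, -0.9]
finger_gap: 0.252
```

```bash
cat > st.py <<'E'
from jig import *
s=get_state();M=R.from_quat(s["eef_rot"]).as_matrix();p=np.array(s["ee_pos"])
d=p[:2]-np.array([.589,.0615])
print("phi",round(np.degrees(phi()),2),"theta",round(np.degrees(np.arctan2(d[1],d[0])),2),"r",round(np.linalg.norm(d)*1000,1),"z",p[2].round(4),"F tool",np.round(M.T@s["contact_force"],2),"T tool",np.round(M.T@s["torque"],3),"t",s["time"])
E
python3 st.py
```

```text
phi 74.2 theta 73.14 r 79.1 z 0.0621 F tool [ 0.12 -0.19  0.95] T tool [ 0.03  -0.058 -0.026] t 16.375
```

jog_arm:
  plan:
    - [25,0,0.28,0,0,0,0.035]
    - [25,-0.02,0.55,0,0,0,0.07]
    - [25,-0.02,0.55,0,0,0,0.07]

```text
time: 16.75
ee_pos: [0.6172, 0.1355, 0.0621]
eef_rot: [0.818, 0.575, 0.0, 0.0]
contact_force: [-0.7, -0.7, -0.0]
finger_gap: 0.252
```

```bash
python3 st.py
```

```text
phi 70.14 theta 69.16 r 79.2 z 0.0621 F tool [-0.91 -0.42  0.04] T tool [ 0.001 -0.1   -0.048] t 16.75
```

jog_arm:
  plan:
    - [25,0,0.28,0,0,0,0.035]
    - [25,-0.02,0.55,0,0,0,0.07]
    - [25,-0.02,0.55,0,0,0,0.07]

```text
time: 17.12
ee_pos: [0.6224, 0.1334, 0.062]
eef_rot: [0.838, 0.545, -0.0, 0.0]
contact_force: [0.3, -0.5, -0.4]
finger_gap: 0.246
```

```bash
python3 st.py; python3 - <<'E'
from jig import *
t=cam("top");c=cam("side")
crop(t,150,155,270,245,6,"k3t.png");crop(c,160,90,280,190,6,"k3s.png")
E
```

```text
phi 66.1 theta 65.1 r 79.2 z 0.062 F tool [-0.32  0.49  0.39] T tool [ 0.049 -0.105  0.004] t 17.125
```

View pics/k3s.png

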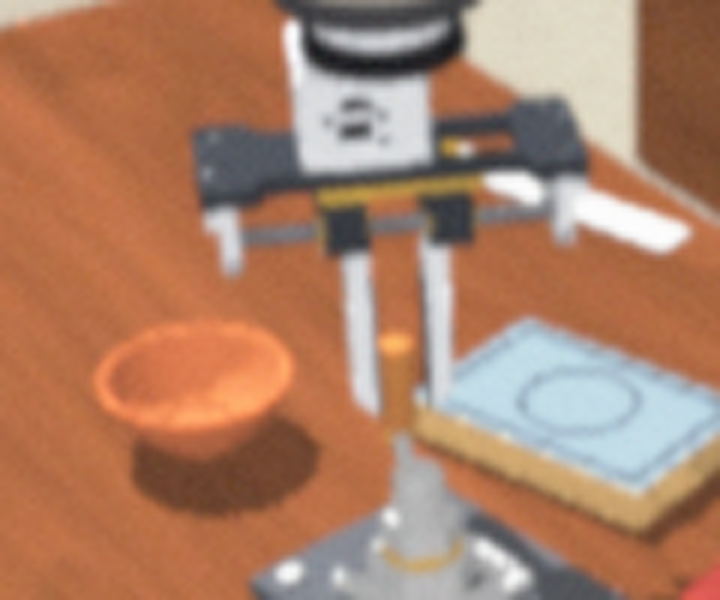

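jog_arm:
  plan:
    - [25,0,0.28,0,0,0,0.035]
    - [25,-0.02,0.55,0,0,0,0.07]
    - [25,-0.02,0.55,0,0,0,0.07]

```text
time: 17.6
ee_pos: [0.6273, 0.131, 0.0621]
eef_rot: [0.857, 0.516, 0.0, 0.0]
contact_force: [0.1, -0.6, -0.2]
finger_gap: 0.254
```

```bash
python3 st.py
```

```text
phi 62.09 theta 61.11 r 79.3 z 0.0621 F tool [-0.5   0.34  0.24] T tool [ 0.103 -0.113  0.017] t 17.6
```

jog_arm:
  plan:
    - [25,0,0.28,0,0,0,0.035]
    - [25,-0.02,0.55,0,0,0,0.07]
    - [25,-0.02,0.55,0,0,0,0.07]

```text
time: 17.98
ee_pos: [0.6321, 0.1282, 0.0621]
eef_rot: [0.874, 0.485, 0.0, 0.0]
contact_force: [0.5, 0.7, -0.1]
finger_gap: 0.252
```

```bash
python3 st.py
```

```text
phi 58.08 theta 57.12 r 79.4 z 0.0621 F tool [0.87 0.04 0.07] T tool [ 0.074 -0.126 -0.011] t 17.975
```

Still running free. I'll continue with 4° steps.

jog_arm:
  plan:
    - [25,0,0.28,0,0,0,0.035]
    - [25,-0.02,0.55,0,0,0,0.07]
    - [25,-0.02,0.55,0,0,0,0.07]

```text
time: 18.35
ee_pos: [0.6367, 0.1251, 0.0621]
eef_rot: [0.891, 0.455, 0.0, 0.0]
contact_force: [0.8, -0.0, -0.4]
finger_gap: 0.248
```

```bash
python3 st.py
```

```text
phi 54.07 theta 53.15 r 79.5 z 0.0621 F tool [0.47 0.69 0.37] T tool [ 0.042 -0.11   0.001] t 18.35
```

jog_arm:
  plan:
    - [25,0,0.28,0,0,0,0.035]
    - [25,-0.02,0.55,0,0,0,0.07]
    - [25,-0.02,0.55,0,0,0,0.07]

```text
time: 18.73
ee_pos: [0.641, 0.1217, 0.0621]
eef_rot: [0.906, 0.423, 0.0, 0.0]
contact_force: [-0.9, 0.4, 1.0]
finger_gap: 0.251
```

```bash
python3 st.py
```

```text
phi 50.06 theta 49.19 r 79.5 z 0.0621 F tool [-0.25 -0.96 -0.98] T tool [ 0.207 -0.175 -0.021] t 18.725
```

jog_arm:
  plan:
    - [25,0,0.28,0,0,0,0.035]
    - [25,0,0.28,0,0,0,0.035]

```text
time: 18.98
ee_pos: [0.6432, 0.1199, 0.0621]
eef_rot: [0.913, 0.407, 0.0, 0.0]
contact_force: [-0.3, -0.3, 0.8]
finger_gap: 0.251
```

```bash
python3 st.py
```

```text
phi 48.06 theta 47.13 r 79.6 z 0.0621 F tool [-0.43 -0.04 -0.79] T tool [ 0.109 -0.135 -0.018] t 18.975
```

jog_arm:
  plan:
    - [25,0,0.28,0,0,0,0.035]
    - [25,0,0.28,0,0,0,0.035]

```text
time: 19.23
ee_pos: [0.645, 0.1181, 0.062]
eef_rot: [0.92, 0.391, -0.0, 0.0]
contact_force: [-1.7, -0.3, 0.3]
finger_gap: 0.249
```

```bash
python3 st.py
```

```text
phi 46.05 theta 45.31 r 79.6 z 0.062 F tool [-1.4  -1.   -0.27] T tool [ 0.393 -0.272 -0.026] t 19.225
```

jog_arm:
  plan:
    - [25,0,0.28,0,0,0,0.035]
    - [25,0,0.28,0,0,0,0.035]

```text
time: 19.48
ee_pos: [0.6469, 0.1162, 0.062]
eef_rot: [0.927, 0.375, -0.0, -0.0]
contact_force: [-2.5, 0.8, 0.2]
finger_gap: 0.247
```

```bash
python3 st.py
```

```text
phi 44.05 theta 43.39 r 79.7 z 0.062 F tool [-1.27 -2.33 -0.19] T tool [ 0.719 -0.487 -0.005] t 19.475
```

jog_arm:
  plan:
    - [25,0,0.2,0,0,0,0.025]
    - [25,0,0.2,0,0,0,0.025]

```text
time: 19.73
ee_pos: [0.648, 0.115, 0.0619]
eef_rot: [0.932, 0.363, -0.0, -0.0]
contact_force: [-5.5, 2.1, -0.8]
finger_gap: 0.248
```

```bash
python3 st.py
```

```text
phi 42.62 theta 42.18 r 79.7 z 0.0619 F tool [-2.64 -5.24  0.77] T tool [ 1.251 -0.56  -0.008] t 19.725
```

jog_arm:
  plan:
    - [25,0,0.2,0,0,0,0.025]
    - [25,0,0.2,0,0,0,0.025]

```text
time: 19.98
ee_pos: [0.6493, 0.1135, 0.0618]
eef_rot: [0.936, 0.352, -0.0, -0.0]
contact_force: [-5.1, 2.6, 0.2]
finger_gap: 0.256
```

```bash
python3 st.py; python3 - <<'E'
from jig import *
t=cam("top");c=cam("side")
crop(t,150,155,290,245,5,"l1t.png");crop(c,180,100,300,220,5,"l1s.png")
E
```

```text
phi 41.19 theta 40.77 r 79.7 z 0.0618 F tool [-2.1  -5.3  -0.18] T tool [ 1.318 -0.65  -0.015] t 19.975
```

View pics/l1s.png

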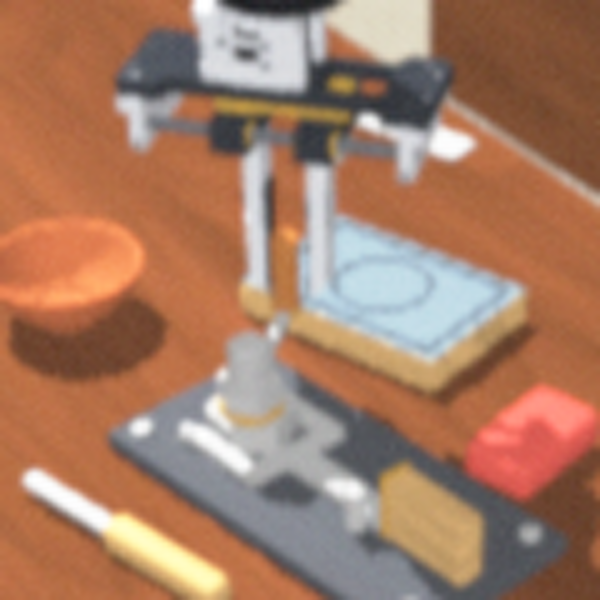

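View pics/l1t.png

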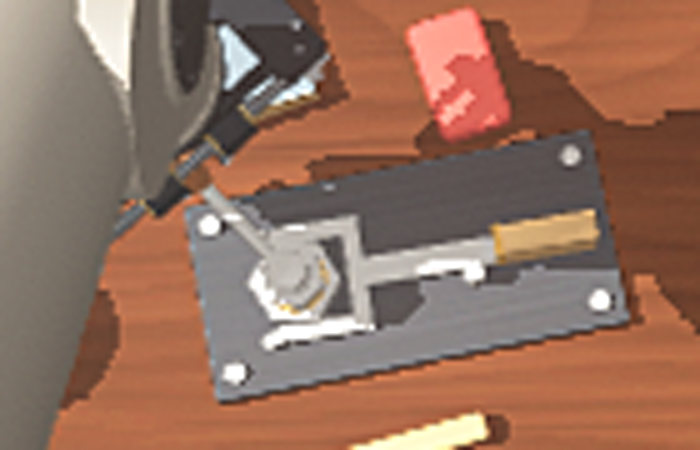

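jog_arm:
  plan:
    - [25,0,0.28,0,0,0,0.035]
    - [25,-0.02,0.56,0,0,0,0.07]
    - [25,-0.04,0.83,0,0,0,0.105]
    - [25,-0.04,0.83,0,0,0,0.105]

```text
time: 20.58
ee_pos: [0.6544, 0.107, 0.0618]
eef_rot: [0.953, 0.302, -0.001, -0.0]
contact_force: [-5.2, 1.2, 0.0]
finger_gap: 0.251
```

```bash
python3 st.py; python3 - <<'E'
from jig import *
t=cam("top");c=cam("side")
crop(t,150,155,290,245,5,"l2t.png");crop(c,180,100,300,220,5,"l2s.png")
E
```

```text
phi 35.16 theta 34.8 r 79.7 z 0.0618 F tool [-3.55 -3.94 -0.02] T tool [ 1.174 -0.839 -0.064] t 20.575
```

View pics/l2t.png

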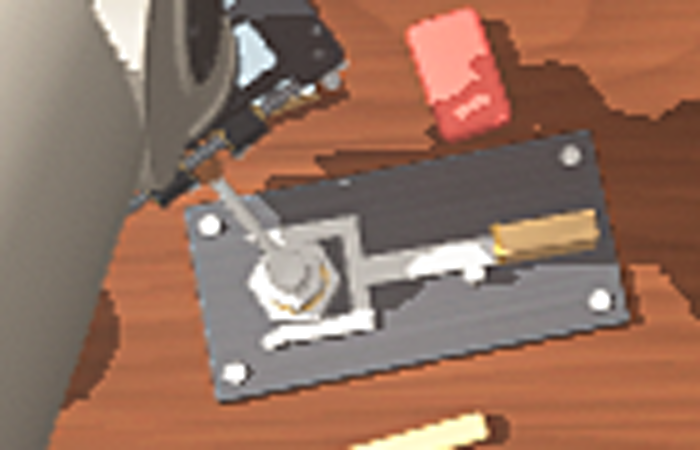

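jog_arm:
  plan:
    - [25,0,0.28,0,0,0,0.035]
    - [25,-0.02,0.56,0,0,0,0.07]
    - [25,-0.04,0.8,0,0,0,0.1]
    - [25,-0.05,0.91,0,0,0,0.115]
    - [25,-0.05,0.91,0,0,0,0.115]

```text
time: 21.3
ee_pos: [0.6591, 0.0994, 0.0617]
eef_rot: [0.969, 0.247, -0.001, -0.0]
contact_force: [-5.6, 2.1, -0.9]
finger_gap: 0.248
```

```bash
python3 st.py; python3 - <<'E'
from jig import *
t=cam("top");c=cam("side")
crop(t,150,155,290,245,5,"l3t.png");crop(c,180,100,300,220,5,"l3s.png")
E
```

```text
phi 28.6 theta 28.38 r 79.7 z 0.0617 F tool [-3.92 -4.49  0.89] T tool [ 1.191 -1.057 -0.018] t 21.3
```

View pics/l3t.png

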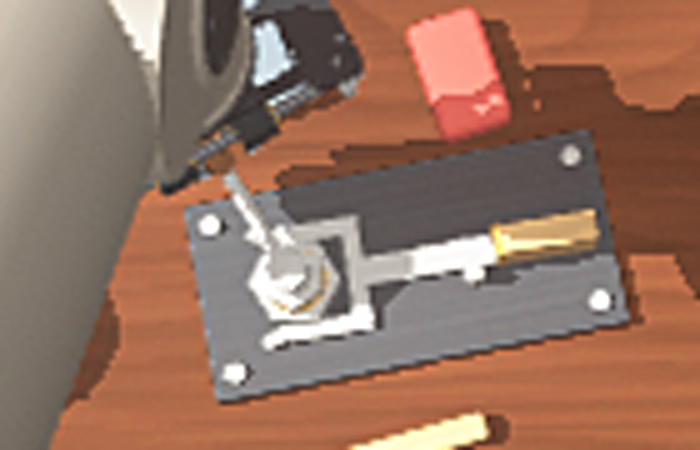

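View pics/l3s.png

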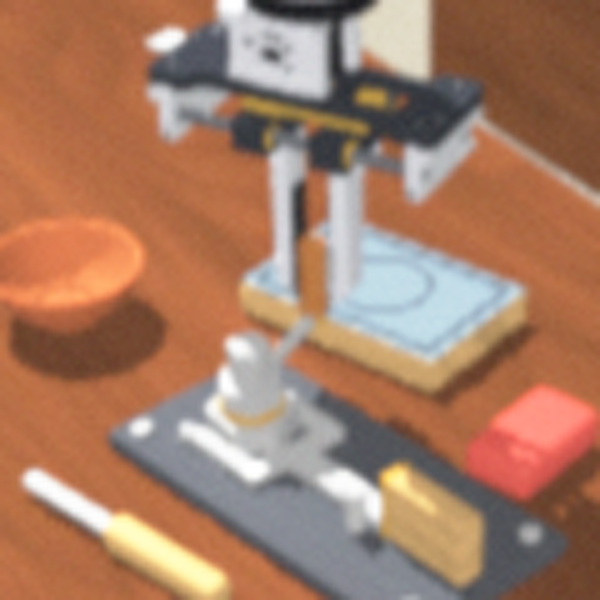

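```bash
python3 - <<'E'
from jig import *
t=cam("top")
for p in [(210,190),(221,182),(234,177)]:
    d=onz(t,*up(*p,150,155,5),.0445)[:2]-np.array([.5860,.0612]); print(np.degrees(np.arctan2(d[1],d[0])),np.linalg.norm(d))
E
```

```text
43.25097931090169 0.07228161163708785
36.97121984852735 0.07162105449100019
30.58663627121767 0.06966777903994978
```

jog_arm:
  plan:
    - [30,0,-0.25,0,0,0,0]
    - [45,0,-0.25,0,0,0,0]
    - [45,0,-0.25,0,0,0,0]
    - [45,0,-0.25,0,0,0,0]

```text
time: 21.95
ee_pos: [0.6588, 0.1012, 0.0622]
eef_rot: [0.969, 0.247, 0.0, 0.0]
contact_force: [-1.0, -0.3, -1.0]
finger_gap: 0.449
```

```bash
python3 st.py
```

```text
phi 28.62 theta 29.64 r 80.3 z 0.0622 F tool [-1.01 -0.25  0.96] T tool [ 0.036 -0.119 -0.01 ] t 21.95
```

Free now. I'll lift straight up, then move clear to the rear left.

jog_arm:
  plan:
    - [45,0,0,-3,0,0,0]
    - [45,0,0,-7,0,0,0]
    - [45,0,0,-12,0,0,0]
    - [45,-4,-4,-15,0,0,0]
    - [45,-7,-9,-16,0,0,0]
    - [45,-10,-14,-16,0,0,0]
    - [45,-10,-14,-16,0,0,0]

```text
time: 22.82
ee_pos: [0.5007, 0.1794, 0.2223]
eef_rot: [0.968, 0.25, -0.0, -0.001]
contact_force: [0.9, -0.2, -0.3]
finger_gap: 0.452
```

```bash
python3 st.py; python3 - <<'E'
from jig import *
t=cam("top");c=cam("side")
crop(t,150,155,290,245,5,"m1t.png");crop(c,180,100,300,220,5,"m1s.png")
E
```

```text
phi 28.96 theta 126.83 r 147.3 z 0.2223 F tool [0.65 0.64 0.32] T tool [ 0.009 -0.097 -0.012] t 22.825
```

View pics/m1t.png

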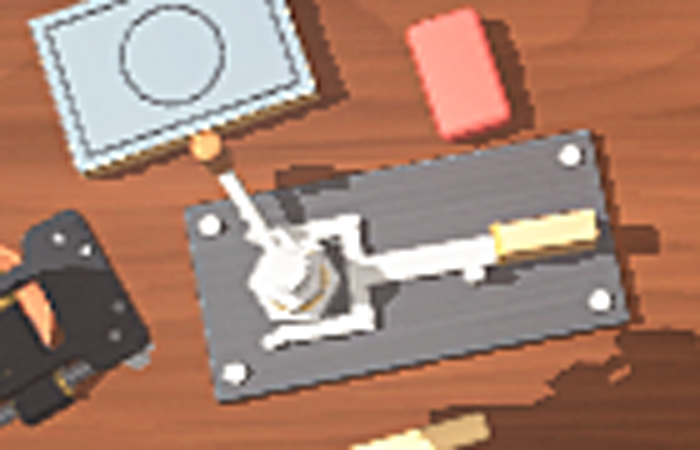

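View pics/m1s.png

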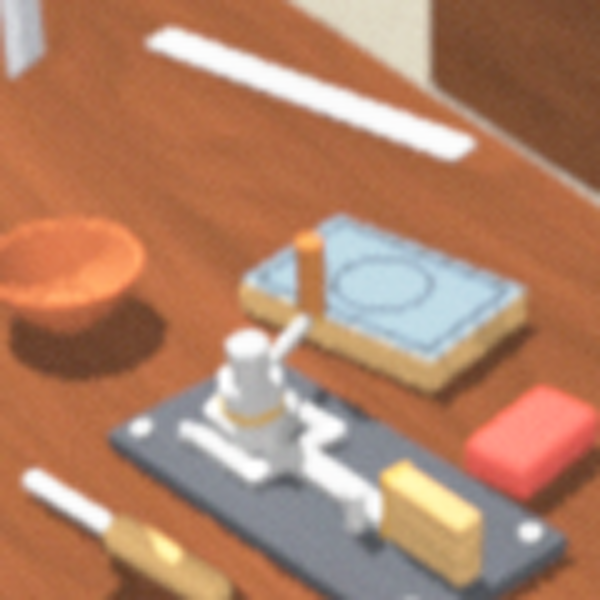

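```bash
python3 - <<'E'
from jig import *
t=cam("top")
P=[onz(t,*up(*p,150,155,5),.020) for p in [(247,231),(268,342),(357,217),(374,326)]]
for p in P: print(tojig(p,OT))
tt=(P[0]+P[1])/2;h=(P[2]+P[3])/2;d=(tt-h)/np.linalg.norm(tt-h)
print("fork",tojig(h+.039*d,OT),"yaw rel jig y",np.arctan2(d[1],d[0])-1.7355)
e=onz(t,*up(205,145,150,155,5),.096)[:2]-np.array([.5862,.0618]);print("handle angle",np.degrees(np.arctan2(e[1],e[0])),np.linalg.norm(e))
e=np.array([.5868,.1422])-np.array([.5862,.0618]);print("start",np.degrees(np.arctan2(e[1],e[0])))
print("nut corner",tojig(onz(t,*up(340,280,150,155,5),.0305),OT))
E
```

```text
[36.4 25.2]
[-31.4  24.3]
[ 32.1 -40.6]
[-34.1 -38.7]
fork [ 1.1 -0.7] yaw rel jig y -0.05491709393032718
handle angle 32.685949625024215 0.08082747577303427
start 89.57242749316664
nut corner [ -5.  -24.6]
```

```bash
python3 -c "
from station import arm; print(arm.sign_off())"
```

```text
the job is handed in; nothing more can be done
None
```

I finished the job and handed it in at about 23 s, with nothing failing along the way. No verdict was reported, so the result below rests on my own checks.

- **Spanner:** I took the largest of the three forks, slid it flat onto the lower nut and let it go on the +x side of the pin. Side forces stayed around 1 N. After tightening, the top view puts the fork point about 1 mm from the screw's axis. The handle is turned 0.055 rad clockwise, against the pin, and the lower nut had visibly turned only a little.
- **Jam nut:** I pushed the lever clockwise with the fingers either side of its handle. It ran free, rose to about 2 N, then held steady at about 5.3 N from a tool angle of roughly 42.7°. I stopped at 28.4°, about 14.4° past the firm bite. The onset of the bite is uncertain by about ±1°.
- **Checks that disagreed:**
  - Between two pictures taken while tightening, the lever's rod turned 12.7°, against 12.4° for the tool.
  - The last picture, with the arm clear, puts the handle at 32.7°; about 30° was expected. Most of that is pixel noise (about 2° per pixel), but a small spring-back is possible. Either way the result stays inside 9 to 20°.
- **At hand-in:** the arm was clear of everything, and the wax bar and wood block were where they started in the last picture. I saw no contact with the bowl or chisel, but did not measure any of the four at the end.

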